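File two tile sample strips on a sloping rack

ROBOT

A 6-joint arm with a two-finger parallel gripper is mounted at the origin on a cart in front of the work surface, level with it; the furniture and walls round the work are solid. World frame = base frame: x ahead of the robot, y to its left, z up, the work surface at z = 0. Lengths are in m, angles in rad, forces in N, time in s.
With the tool pointing down it reaches from about 0.4 to 0.825 m from the base axis. Payload 7 kg.
Tool frame: the origin (TCP) lies at the very end of the fingers, on their centre line; the grasp point (between the pads) lies 19 mm behind it; z points along the fingers, y is the line along which they close (so a half turn about z gives the same grasp; the last joint's range is limited). The gripper opens to 85 mm and grips with 20 to 120 N. Pads are 22 mm wide; open, the fingers measure 114 mm over their backs; the gripper's body (76 mm by 85 mm) begins 54 mm behind the grasp point. The pads swing forward as they close: fully open they stand 13 mm farther back than shut.
Start: joints at [-1.021, 0.359, 0.012, 0, -1.224, -0.288], TCP at [0.175, -0.652, 0.231] pointing down, gripper open.
Joint ranges: [-3.07, 3.07], [-1.43, 2.12], [-1.02, 1.25], [-3.03, 1.67], [-3.05, -0], [-3.03, 3.03]. Speed limits (rad/s): [2.39, 2.39, 3.01, 3.14, 3.14, 3.14].

INTERFACE

Orientations are given as a 3x3 rotation matrix whose columns are the frame's x, y, z axes.
In Python, from rig import bot gives the robot as it stands.
- The arm moves only by the tool step_arm, never from a script. Its argument "steps" is a list of rows, each an object of numbers: "claw": the finger opening in mm, from 0 to 85.4; "tx", "ty", "tz": the shift along the tool's x, y, z in mm; "yaw": the turn about the tool's z in units of 6 degrees (1.0 is 6 degrees). In form: [{"claw": .., "tx": .., "ty": .., "tz": .., "yaw": ..}, ...]. A call has 1 to 12 rows; each row shifts and turns the commanded pose from where the row before left it, along the tool's axes as they then stand; what a row does not reach is not made up. A row lasts 1/12 s, in which the tool goes at most 41.7 mm and 7.16 degrees, less where a joint would pass 70% of its speed; a pose out of reach is approached as far as the arm can. A call is refused whole if a number of a shift passes 41.7 or a number of a turn 1, either way. A call with a gripper value outside its range is refused whole. The fingers move at their own pace and stop on an object; "force" is the grip in N (left out, the last holds). Time passes only in rows, so rows that do not move let the fingers close. It gives the time, the measured TCP pose, the force, the opening and the grip force at its end, in the units of the state.
- bot.state(): the state, without advancing time (a new reading comes with each control period).
- bot.snapshot(name): name is "side" or "top"; returns a dict with "color" (384x512x3 uint8, blue, green, red), "fov_y" (degrees; the focal length in pixels is half the picture's height over the tangent of half this angle, whatever the lens; pixels are square), "cx", "cy" (the principal point, pixels), "rvec" (rotation vector, rad) and "tvec" (3), from world to camera coordinates, as OpenCV has them. Camera axes: x right, y down, z forward; pixel columns grow to the right and rows downward; lengths in m; the calibration is good to about 2 mm. A picture is of the moment at which its call begins. There is no depth.
- bot.job_done(): hands the job in; it is judged then, once.
Trained networks look in the newest picture that a camera, given by its name, has taken for a name from the list of things; names that differ only in an ending like _2 or _b are one class to them, and where a whole thing is asked for, a point or a joint stands for the part that bears it (a point fixed in the world has none). Each returns a list of dicts, best first, with "score" (0 to 1); they miss things now and then, are a little off and sometimes report something else, mostly with a low value. They report only what shows in the picture. A call takes as long as a camera call. They do not tell look-alikes from the thing itself.
- bot.boxes_of(camera, label): "bbox" ([left, top, right, bottom] in pixels, round what is visible of it).
- bot.outline_of(camera, label): "mask" (384x512 bool, what is visible of it) and "bbox" ([left, top, right, bottom] in pixels, round what is visible of it).
- bot.mark_of(camera, label): "xy" ([column, row] in pixels: a listed point, or the origin of a listed thing).
The state is a dict: "t": time; "joint_positions": joint angles; "joint_velocities": joint speeds; "joint_efforts": joint torques, N m; "ee_pos": TCP position; "tcp_rot": TCP orientation; "ft_force": force on the tool from outside, world axes, zero at the start; "ft_torque": the same for the moment, N m; "grip_width": finger opening in m; "gripper_force": force on a finger pad.
Only numpy, scipy, OpenCV 4.12 (cv2) and the standard library are available. Lean on these libraries where they do the work, as an engineer would, in place of code of your own. Each camera call takes 0.05 s, during which the arm holds its last target. There are 200 camera calls.

TASK

File the two tile sample strips on the sloping rack: first the long one flat on the board, slid down the slope and pressed gently but firmly home so that its whole long edge lies against the backstop, and only then the short one flat on top of it, pressed home against the backstop in the same way. Neither strip may stick out past the ends of the board; never ram the backstop, let go of everything at the end, and leave the two knobs and the small mould block where they are.

Things in the scene. Friction and masses are not known exactly. Their poses are not given: they have to be found in the camera images.
- strip_long: flat stiff strip of glazed sample tiles on a thin backer, 44 x 196 x 7.5 mm, about 0.1 kg, lying face up on the bench to the left; the longer of the two. Origin: centre of its underside; x across its 44 mm width, y along its length, z up out of the tile face. Its two ends are alike.
- strip_short: the same kind of strip but shorter, 44 x 164 x 7.5 mm, about 0.09 kg; may lie to the left or right of the long one. Origin: centre of its underside; x across its 44 mm width, y along its length, z up. Laid down up-slope of the long strip it leans over that strip's 7.5 mm edge, tilted, until it is slid on.
- rack: fixed wooden sample rack: a plywood board 240 mm wide, 140 mm long, falling 20 degrees away from the robot to a backstop at its low far end; its upper edge, nearest the robot, is 70 mm above the bench; open at both ends and the top. Origin: on the bench under its middle; x horizontal toward the backstop, y along its width, z up.
- backstop: backstop of the rack, fixed. Origin: on the board at the backstop's foot, mid-width, 22 mm above the bench; x down the slope, square into the backstop (board: x -140 to 0 mm); y along it; z square off the board. Rigid bar 34 mm high, 12 thick. A strip at home has its centre at x -22 mm; it may not slide by itself: push each until it bears on the bar, 3 to 15 N for a moment.
- knob_large: bystander: marbled round knob, 44 mm across, 24 mm high, origin at the centre of its underside, z up
- knob_small: bystander: marbled round knob, 38 mm across, 21 mm high, origin at the centre of its underside, z up
- small_block: bystander: white mould block with a bored hole, 36 x 50 x 34 mm, origin at the centre of its underside, z up
Mind the look-alikes: they are no part of the job. Leave any blue look-alike of the strip_long alone.

How it is judged:
On the way, in this order (a step that is already met when the one before it is completed fails the run):
1. the long strip lies flat on the board, whole edge on the backstop, and is pressed against it with more than 1.5 N for 0.1 s (x of strip_long in the frame of backstop between -0.025 and -0.0195 m and y of strip_long in the frame of backstop between -0.024 and 0.024 m and z of strip_long in the frame of backstop between -0.0025 and 0.003 m and angle between the y axis of strip_long and the y axis of backstop, either way round below 0.035 rad and angle between the z axis of strip_long and the z axis of backstop, either way round below 0.06 rad and contact force between strip_long and backstop above 1.5 N), for 0.1 s.
2. the short strip lies flat on the long one, whole edge on the backstop, and is pressed against it with more than 1.5 N for 0.1 s (x of strip_long in the frame of backstop between -0.025 and -0.0195 m and y of strip_long in the frame of backstop between -0.024 and 0.024 m and z of strip_long in the frame of backstop between -0.0025 and 0.003 m and angle between the y axis of each of strip_long, strip_short and the y axis of backstop, either way round below 0.035 rad and angle between the z axis of each of strip_long, strip_short and the z axis of backstop, either way round below 0.06 rad and x of strip_short in the frame of backstop between -0.025 and -0.0195 m and y of strip_short in the frame of backstop between -0.04 and 0.04 m and z of strip_short in the frame of backstop between 0.0055 and 0.011 m and contact force between strip_short and backstop above 1.5 N), for 0.1 s.
At the end, for the whole second after the job is handed in: The long strip lies flat on the board and the short one flat on it, each with its long edge along the backstop (middle of the edge within 3 mm of it, turned less than 2 degrees), neither past the ends of the board, both released and at rest (x of strip_long in the frame of backstop between -0.025 and -0.0195 m and y of strip_long in the frame of backstop between -0.024 and 0.024 m and z of strip_long in the frame of backstop between -0.0025 and 0.003 m and angle between the y axis of each of strip_long, strip_short and the y axis of backstop, either way round below 0.035 rad and angle between the z axis of each of strip_long, strip_short and the z axis of backstop, either way round below 0.06 rad and x of strip_short in the frame of backstop between -0.025 and -0.0195 m and y of strip_short in the frame of backstop between -0.04 and 0.04 m and z of strip_short in the frame of backstop between 0.0055 and 0.011 m and linear speed of each of strip_long, strip_short below 0.01 m/s); the robot touches nothing.
It fails at once if the backstop is rammed: a strip or the robot bears on it with more than 45 N (contact force between any of strip_long, strip_short, the arm, the fingers and backstop above 45 N).
It fails at once if the large knob is moved more than 15 mm (distance of knob_large from where it was at the start of the episode above 0.015 m).
It fails at once if the small knob is moved more than 15 mm (distance of knob_small from where it was at the start of the episode above 0.015 m).
It fails at once if the small mould block is moved more than 15 mm (distance of small_block from where it was at the start of the episode above 0.015 m).
It also fails if it takes over 72 s, if anything falls off the work surface, if the arm or the gripper's body presses on something with over 40 N, if the wrist force passes 120 N, or if a joint passes its speed limit or range.

## Working session

There is one attempt and no reset: what is moved stays moved. The work goes in short steps, Python scripts to look and compute and a tool call to move; the robot and the scene stay as the last step left them, time stands still between calls to the robot, and variables do not carry over. Pictures are saved under pics/ and viewed, at most 10 in all, crops included, and the job is handed in when it is done.

Besides the shell and the picture viewer there is one more tool, called after ">>>" in YAML: its name, and indented under it one key for each argument. step_arm: Moves the arm, as the interface text tells. Its arguments: {"type":"object","properties":{"steps":{"type":"array","items":{"type":"object","properties":{"claw":{"type":"number"},"tx":{"type":"number"},"ty":{"type":"number"},"tz":{"type":"number"},"yaw":{"type":"number"}}}},"force":{"type":"number"}},"required":["steps"]}

```bash
mkdir -p pics; ls; cat > h.py <<'E'
import numpy as np, cv2
from rig import bot
def cam(s):
    R,_=cv2.Rodrigues(np.array(s["rvec"],float)); t=np.array(s["tvec"],float).ravel()
    h=s["color"].shape[0]; f=h/2/np.tan(np.radians(s["fov_y"])/2)
    return R,t,f,s["cx"],s["cy"]
def proj(s,P):
    R,t,f,cx,cy=cam(s); p=np.atleast_2d(P)@R.T+t
    return np.c_[cx+f*p[:,0]/p[:,2],cy+f*p[:,1]/p[:,2]]
def back(s,uv,z):
    R,t,f,cx,cy=cam(s); uv=np.atleast_2d(uv).astype(float)
    d=np.c_[(uv[:,0]-cx)/f,(uv[:,1]-cy)/f,np.ones(len(uv))]@R; c=-R.T@t
    return c+d*((z-c[2])/d[:,2])[:,None]
E
python3 - <<'E'
from h import *
ss={n:bot.snapshot(n) for n in("top","side")}
cv2.imwrite("pics/a.png",ss["top"]["color"]);cv2.imwrite("pics/b.png",ss["side"]["color"])
np.set_printoptions(precision=4,suppress=True)
for n,s in ss.items():
    print(n,cam(s))
    for l in("strip_long","strip_short","rack","backstop","knob_large","knob_small","small_block"):
        for o in bot.outline_of(n,l)[:4]:
            m=o["mask"].astype(np.uint8); c,_=cv2.findContours(m,0,2)
            if not c: continue
            r=cv2.minAreaRect(max(c,key=cv2.contourArea)); b=cv2.boxPoints(r)
            z=.0075 if 'strip' in l else 0.0
            print(n,l,round(o["score"],2),o["bbox"],back(s,b,z)[:,:2].round(4).tolist())
        print([ (m["xy"],round(m["score"],2)) for m in bot.mark_of(n,l)[:3]])
st=bot.state();print(st["t"],st["ee_pos"],st["tcp_rot"])
E
```

```text
pics
top (array([[-0.0108, -0.9998,  0.0142],
       [-0.9949,  0.0093, -0.1005],
       [ 0.1003, -0.0152, -0.9948]]), array([-0.0295,  0.5223,  1.255 ]), np.float64(430.4587318240896), 259.6060470333809, 194.7357018407529)
top strip_long 0.81 [208.4, 167.4, 228.9, 230.3] [[0.6062, 0.1237], [0.6115, 0.0799], [0.4186, 0.056], [0.4135, 0.0991]]
top strip_long 0.79 [86.5, 151.5, 153.4, 168.0] [[0.6592, 0.4903], [0.6577, 0.2968], [0.6146, 0.2962], [0.6162, 0.4891]]
[([219.4, 200.9], 0.84), ([123.0, 158.3], 0.57)]
top strip_short 0.77 [152.6, 194.3, 173.9, 250.6] [[0.5218, 0.2959], [0.5271, 0.2483], [0.365, 0.2276], [0.36, 0.2747]]
[([159.8, 222.6], 0.7)]
top rack 0.82 [279.2, 145.7, 366.6, 218.3] [[0.5217, -0.0869], [0.6792, -0.1387], [0.5998, -0.38], [0.4438, -0.3253]]
[([319.8, 190.6], 0.86)]
top backstop 0.93 [292.1, 147.6, 369.0, 178.6] [[0.6514, -0.1306], [0.6793, -0.1401], [0.5998, -0.3744], [0.5722, -0.3644]]
[([329.3, 167.2], 0.71)]
top knob_large 0.75 [254.4, 241.8, 271.6, 258.8] [[0.3821, -0.0168], [0.3817, -0.0559], [0.34, -0.0554], [0.3404, -0.0164]]
[([259.4, 246.9], 0.65)]
[... 1015 characters left out ...]
1993], [0.5664, -0.5704], [0.4141, -0.3296], [0.5516, -0.0216]]
[([267.0, 179.4], 0.62)]
[([257.4, 169.3], 0.59)]
side knob_large 0.6 [297.5, 200.8, 309.5, 216.7] [[0.3882, -0.0682], [0.3514, -0.0801], [0.3371, -0.0241], [0.3728, -0.0124]]
[([299.1, 205.4], 0.49)]
side knob_small 0.75 [227.6, 250.6, 281.2, 268.0] [[0.5121, 0.3028], [0.5292, 0.2497], [0.3631, 0.2274], [0.3516, 0.2801]]
[([215.0, 205.7], 0.54)]
side small_block 0.42 [298.7, 149.6, 307.5, 159.0] [[0.4916, -0.5142], [0.4553, -0.5255], [0.4296, -0.423], [0.4643, -0.4121]]
[([301.8, 155.5], 0.61), ([270.5, 176.8], 0.52)]
1.5 [ 0.1747 -0.652   0.2313] [[-0.9659 -0.2588  0.    ]
 [-0.2588  0.9659  0.    ]
 [-0.      0.     -1.    ]]
```

```bash
python3 - <<'E'
import cv2
a=cv2.imread("pics/a.png");cv2.imwrite("pics/c.png",cv2.resize(a[120:280,75:420],(794,368),interpolation=cv2.INTER_CUBIC))
E
```

```text
(no output)
```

View pics/c.png

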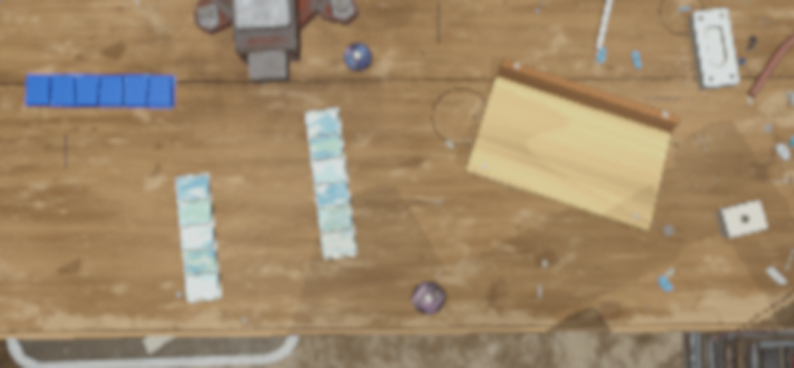

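View pics/b.png

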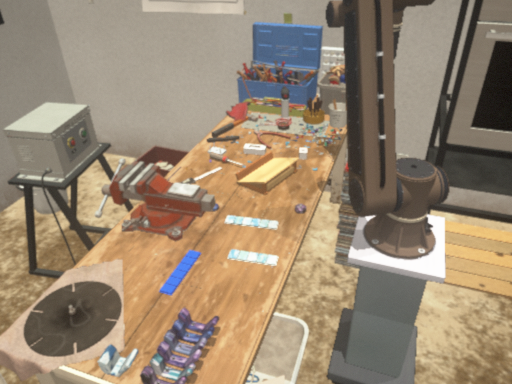

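Three strip-like things are visible. The tiled strip A at top (219,201), side (250,222), is green/white and 196 mm long. The blue strip at top (120,160), side (180,269), is the look-alike. The short tiled strip is at top (160,222), side (251,257). Strip A fits strip_long and the crop confirms it; the blue one stays. The vise sits beyond it, and the rack is at top (323,182).

```bash
cat >> h.py <<'E'
from scipy.optimize import minimize
def box(x0,x1,y0,y1,z0,z1): return np.array([[x,y,z] for x in(x0,x1) for y in(y0,y1) for z in(z0,z1)],float)
c,s_=np.cos(np.radians(20)),np.sin(np.radians(20))
B2R=np.array([[c,0,s_],[0,1,0],[-s_,0,c]])
def place(P,p): C,S=np.cos(p[2]),np.sin(p[2]); return P@np.array([[C,S,0],[-S,C,0],[0,0,1]])+[p[0],p[1],0]
def hullmask(s,P):
    m=np.zeros((384*4,512*4),np.uint8); h=cv2.convexHull(((proj(s,P)+.5)*4*16).astype(np.int32))
    cv2.fillConvexPoly(m,h,1,cv2.LINE_8,4); return cv2.resize(m.astype(np.float32),(512,384),interpolation=cv2.INTER_AREA)
def fit(views,parts,p0):
    def cost(p):
        e=0
        for s,m in views:
            r=np.max([hullmask(s,place(P,p)) for P in parts],0); e+=1-np.minimum(r,m).sum()/np.maximum(r,m).sum()
        return e
    r=minimize(cost,p0,method="Nelder-Mead",options=dict(initial_simplex=[p0,*(np.array(p0)+np.diag([.01,.01,.06]))],xatol=1e-4,fatol=1e-5,maxiter=150)); return r.x,r.fun
def pick(cam_,s,l,p):  # outline whose mask is nearest to the projected guess
    os=bot.outline_of(cam_,l); q=proj(s,[p])[0]
    os=[o for o in os if np.hypot(*(np.argwhere(o["mask"]).mean(0)[::-1]-q))<12]
    return os[0]["mask"].astype(np.float32) if os else None
LONG=[box(-.022,.022,-.098,.098,0,.0075)]; SHORT=[box(-.022,.022,-.082,.082,0,.0075)]
# rack, in frame whose origin is under the backstop foot
def sl(P): return P@B2R.T+[0,0,.022]
BOARD=sl(box(-.14,0,-.12,.12,-.003,0)); BAR=sl(box(0,.012,-.12,.12,0,.034))
E
cat > m.py <<'E'
from h import *
np.set_printoptions(precision=4,suppress=True)
ss={n:bot.snapshot(n) for n in("top","side")}
def run(l,parts,p0,z=0.004,names=("top","side")):
    v=[(ss[n],pick(n,ss[n],l,[*p0[:2],z])) for n in names]; v=[a for a in v if a[1] is not None]
    for w in [v]+([[a] for a in v] if len(v)>1 else []): print(l,len(w),*fit(w,parts,p0))
run("strip_long",LONG,[.512,.090,np.radians(7-90)])
run("strip_short",SHORT,[.4435,.2615,np.radians(7-90)])
v=[]
for n in ss:
    o=bot.outline_of(n,"rack")[0]["mask"].astype(np.float32); v.append((ss[n],o))
p0=[.615,-.245,np.radians(-18.7)]
for w in (v,v[:1],v[1:]):
    print("rack",*fit(w,[np.vstack([BOARD,box(-.1315,0,-.12,.12,0,.0)]),BAR],p0),*fit(w,[BOARD],p0))
b=bot.outline_of("top","backstop")[0]["mask"].astype(np.float32); print("bar",*fit([(ss["top"],b)],[BAR],p0))
E
python3 m.py
```

```text
strip_long 2 [ 0.5117  0.0906 -1.4493] 0.22357654571533203
strip_long 1 [ 0.5125  0.0902 -1.4447] 0.04568558931350708
strip_long 1 [ 0.5088  0.0947 -1.4566] 0.1078040599822998
strip_short 2 [ 0.4409  0.2646 -1.4603] 0.2541389465332031
strip_short 1 [ 0.4438  0.2634 -1.4587] 0.08333331346511841
strip_short 1 [ 0.4379  0.2672 -1.4674] 0.09740906953811646
rack [ 0.6102 -0.2426 -0.3398] 0.2313023805618286 [ 0.6102 -0.2387 -0.3173] 0.7459927797317505
rack [ 0.61   -0.2413 -0.3306] 0.04551655054092407 [ 0.6125 -0.2413 -0.3301] 0.197651207447052
rack [ 0.611  -0.2456 -0.3082] 0.18028998374938965 [ 0.6085 -0.2258 -0.2602] 0.514301061630249
bar [ 0.6093 -0.2389 -0.335 ] 0.12860935926437378
```

>>> step_arm:
  steps:
    - {"claw": 70,"tx": -24.7,"ty": 30}
    - {"tx": -24.7,"ty": 30}
    - {"tx": -24.7,"ty": 30}
    - {"tx": -24.7,"ty": 30}
    - {"tx": -24.7,"ty": 30}
    - {"tx": -24.7,"ty": 30}
    - {"tx": -24.7,"ty": 30}
    - {"tx": -24.7,"ty": 30}
    - {"tx": -24.7,"ty": 30}
    - {"tx": -24.7,"ty": 30}
    - {"tx": -24.7,"ty": 30}
    - {"tx": -24.7,"ty": 30}
  force: 40

```text
invalid input at $.steps[0]: expected keys claw, tx, ty, tz, yaw
```

>>> step_arm:
  steps:
    - {"tx": -24.7,"ty": 30}
    - {"tx": -24.7,"ty": 30}
    - {"tx": -24.7,"ty": 30}
    - {"tx": -24.7,"ty": 30}
    - {"tx": -24.7,"ty": 30}
    - {"tx": -24.7,"ty": 30}
    - {"tx": -24.7,"ty": 30}
    - {"tx": -24.7,"ty": 30}
    - {"tx": -24.7,"ty": 30}
    - {"tz": 35,"yaw": 0.65}
    - {"tz": 35,"yaw": 0.65}
    - {"tz": 30}

```text
invalid input at $.steps[0]: expected keys claw, tx, ty, tz, yaw
```

```bash
cat > go.py <<'E'
import sys; from h import *
# args: x y z(mm) heading of tool y(deg)
x,y,z,hd=map(float,sys.argv[1:5]); st=bot.state(); R=np.array(st["tcp_rot"]); p=np.array(st["ee_pos"])
h0=np.degrees(np.arctan2(R[1,1],R[0,1])); dy=(h0-hd+90)%180-90
print("t",st["t"],"p",(p*1e3).round(1),"hd",round(h0,2),"w",st["grip_width"],"F",np.round(st["ft_force"],1))
print("tool d mm",((np.array([x,y,z])-p*1e3)@R).round(1),"yaw units",round(dy/6,2),"or",round((dy-180*np.sign(dy))/6,2))
E
python3 go.py 512 90.5 0 97.2
```

```text
t 1.95 p [ 174.7 -652.   231.3] hd 105.0 w 0.08565938736865733 F [-0.1 -0.3 -0.2]
tool d mm [-518.   629.9  231.3] yaw units 1.3 or -28.7
```

All keys are needed in each row.

>>> step_arm:
  steps:
    - {"claw": 70,"tx": -24.7,"ty": 30,"tz": 0,"yaw": 0}
    - {"claw": 70,"tx": -24.7,"ty": 30,"tz": 0,"yaw": 0}
    - {"claw": 70,"tx": -24.7,"ty": 30,"tz": 0,"yaw": 0}
    - {"claw": 70,"tx": -24.7,"ty": 30,"tz": 0,"yaw": 0}
    - {"claw": 70,"tx": -24.7,"ty": 30,"tz": 0,"yaw": 0}
    - {"claw": 70,"tx": -24.7,"ty": 30,"tz": 0,"yaw": 0}
    - {"claw": 70,"tx": -24.7,"ty": 30,"tz": 0,"yaw": 0}
    - {"claw": 70,"tx": -24.7,"ty": 30,"tz": 0,"yaw": 0}
    - {"claw": 70,"tx": -24.7,"ty": 30,"tz": 0,"yaw": 0}
    - {"claw": 70,"tx": -24.7,"ty": 30,"tz": 0,"yaw": 0}
    - {"claw": 70,"tx": -24.7,"ty": 30,"tz": 0,"yaw": 0}
    - {"claw": 70,"tx": -24.7,"ty": 30,"tz": 0,"yaw": 0}
  force: 40

```text
t: 2.95
ee_pos: [0.3681, -0.2258, 0.2318]
tcp_rot: [[-0.966, -0.259, 0.001], [-0.259, 0.966, -0.0], [-0.001, -0.0, -1.0]]
ft_force: [1.4, -0.4, -0.2]
grip_width: 0.07
gripper_force: 0.0
```

>>> step_arm:
  steps:
    - {"claw": 70,"tx": -24.7,"ty": 30,"tz": 0,"yaw": 0}
    - {"claw": 70,"tx": -24.7,"ty": 30,"tz": 0,"yaw": 0}
    - {"claw": 70,"tx": -24.7,"ty": 30,"tz": 0,"yaw": 0}
    - {"claw": 70,"tx": -24.7,"ty": 30,"tz": 0,"yaw": 0}
    - {"claw": 70,"tx": -24.7,"ty": 30,"tz": 0,"yaw": 0}
    - {"claw": 70,"tx": -24.7,"ty": 30,"tz": 0,"yaw": 0}
    - {"claw": 70,"tx": -24.7,"ty": 30,"tz": 0,"yaw": 0}
    - {"claw": 70,"tx": -24.7,"ty": 30,"tz": 0,"yaw": 0}
    - {"claw": 70,"tx": -24.7,"ty": 30,"tz": 0,"yaw": 0}
    - {"claw": 70,"tx": 0,"ty": 0,"tz": 35,"yaw": 0.65}
    - {"claw": 70,"tx": 0,"ty": 0,"tz": 35,"yaw": 0.65}
    - {"claw": 70,"tx": 0,"ty": 0,"tz": 30,"yaw": 0}

```text
t: 3.95
ee_pos: [0.5124, 0.0916, 0.1297]
tcp_rot: [[-0.992, -0.122, 0.0], [-0.122, 0.992, 0.0], [-0.0, 0.0, -1.0]]
ft_force: [-0.8, -0.8, -0.4]
grip_width: 0.0699
gripper_force: 0.0
```

```bash
python3 go.py 512 90.5 0 97.2
```

```text
t 3.95 p [512.4  91.6 129.7] hd 97.02 w 0.06986727388458687 F [-0.8 -0.8 -0.4]
tool d mm [  0.5  -1.1 129.7] yaw units -0.03 or 29.97
```

>>> step_arm:
  steps:
    - {"claw": 62,"tx": 0.5,"ty": -1,"tz": 35,"yaw": 0}
    - {"claw": 62,"tx": 0,"ty": 0,"tz": 35,"yaw": 0}
    - {"claw": 62,"tx": 0,"ty": 0,"tz": 30,"yaw": 0}
    - {"claw": 58,"tx": 0,"ty": 0,"tz": 20,"yaw": 0}
    - {"claw": 54,"tx": 0,"ty": 0,"tz": 6,"yaw": 0}
    - {"claw": 50,"tx": 0,"ty": 0,"tz": 3,"yaw": 0}
    - {"claw": 48,"tx": 0,"ty": 0,"tz": 0,"yaw": 0}
    - {"claw": 38,"tx": 0,"ty": 0,"tz": 0,"yaw": 0}
    - {"claw": 38,"tx": 0,"ty": 0,"tz": 0,"yaw": 0}
    - {"claw": 38,"tx": 0,"ty": 0,"tz": 0,"yaw": 0}
  force: 40

```text
t: 4.78
ee_pos: [0.5131, 0.0902, 0.0036]
tcp_rot: [[-0.992, -0.125, 0.002], [-0.125, 0.992, 0.001], [-0.002, 0.001, -1.0]]
ft_force: [-1.0, 0.8, 2.6]
grip_width: 0.0414
gripper_force: 41.0
```

>>> step_arm:
  steps:
    - {"claw": 38,"tx": 0,"ty": 0,"tz": 0,"yaw": 0}
    - {"claw": 38,"tx": 0,"ty": 0,"tz": -5,"yaw": 0}
    - {"claw": 38,"tx": 0,"ty": 0,"tz": -15,"yaw": 0}
    - {"claw": 38,"tx": 0,"ty": 0,"tz": -30,"yaw": 0}
    - {"claw": 38,"tx": 0,"ty": 0,"tz": -40,"yaw": 0}
    - {"claw": 38,"tx": 0,"ty": 0,"tz": -40,"yaw": 0}
    - {"claw": 38,"tx": 0,"ty": 0,"tz": -20,"yaw": 0}
    - {"claw": 38,"tx": 0,"ty": 0,"tz": 0,"yaw": 0}

```text
t: 5.45
ee_pos: [0.515, 0.0908, 0.1583]
tcp_rot: [[-0.992, -0.126, 0.009], [-0.126, 0.992, 0.004], [-0.009, 0.003, -1.0]]
ft_force: [0.7, 0.3, -0.5]
grip_width: 0.0413
gripper_force: 40.9
```

```bash
python3 - <<'E'
from h import *
for n in("top","side"):
    s=bot.snapshot(n); q=proj(s,[bot.state()["ee_pos"]])[0].astype(int); 
    k=s["color"][max(0,q[1]-70):q[1]+70,max(0,q[0]-80):q[0]+80]; cv2.imwrite(f"pics/d_{n}.png",cv2.resize(k,None,fx=2.5,fy=2.5))
a,b=[cv2.imread(f"pics/d_{n}.png") for n in("top","side")]; cv2.imwrite("pics/d.png",np.hstack([a,b]))
print(a.shape,b.shape)
E
# target: board frame x=-47: foot + d*(-47*cos20)
python3 go.py 565.5 -226 200 161.1
```

```text
(350, 400, 3) (350, 400, 3)
t 5.55 p [512.3  89.9 153.5] hd 97.18 w 0.04169355094507867 F [-0.2  0.3 -2. ]
tool d mm [ -13.3 -320.   -46.9] yaw units -10.65 or 19.35
```

View pics/d.png

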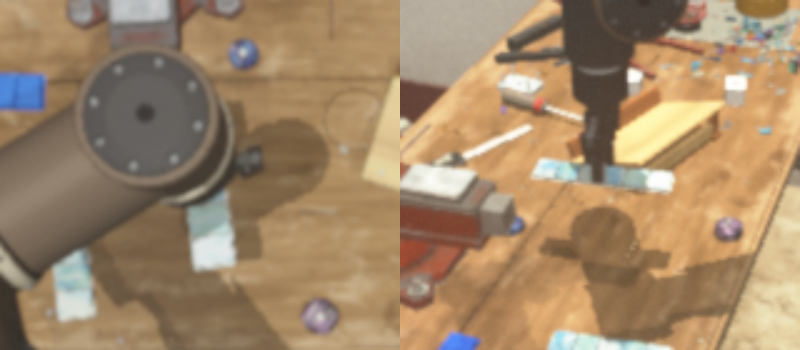

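>>> step_arm:
  steps:
    - {"claw": 38,"tx": -2,"ty": -20,"tz": 0,"yaw": 0}
    - {"claw": 38,"tx": -2,"ty": -34,"tz": 0,"yaw": 0}
    - {"claw": 38,"tx": -2,"ty": -34,"tz": 0,"yaw": 0}
    - {"claw": 38,"tx": -2,"ty": -34,"tz": 0,"yaw": 0}
    - {"claw": 38,"tx": -2,"ty": -34,"tz": 0,"yaw": 0}
    - {"claw": 38,"tx": -2,"ty": -34,"tz": 0,"yaw": 0}
    - {"claw": 38,"tx": -2,"ty": -34,"tz": 0,"yaw": 0}
    - {"claw": 38,"tx": -2,"ty": -34,"tz": 0,"yaw": 0}
    - {"claw": 38,"tx": -2,"ty": -34,"tz": 0,"yaw": 0}
    - {"claw": 38,"tx": -1,"ty": -30,"tz": 0,"yaw": 0}
    - {"claw": 38,"tx": 0,"ty": 0,"tz": 0,"yaw": -0.65}

```text
t: 6.47
ee_pos: [0.5706, -0.2317, 0.1498]
tcp_rot: [[-0.982, -0.188, -0.004], [-0.188, 0.982, -0.0], [0.004, 0.0, -1.0]]
ft_force: [0.9, 1.5, -0.0]
grip_width: 0.0419
gripper_force: 41.0
```

>>> step_arm:
  steps:
    - {"claw": 38,"tx": 0,"ty": 0,"tz": 0,"yaw": -1}
    - {"claw": 38,"tx": 0,"ty": 0,"tz": 0,"yaw": -1}
    - {"claw": 38,"tx": 0,"ty": 0,"tz": 0,"yaw": -1}
    - {"claw": 38,"tx": 0,"ty": 0,"tz": 0,"yaw": -1}
    - {"claw": 38,"tx": 0,"ty": 0,"tz": 0,"yaw": -1}
    - {"claw": 38,"tx": 0,"ty": 0,"tz": 0,"yaw": -1}
    - {"claw": 38,"tx": 0,"ty": 0,"tz": 0,"yaw": -1}
    - {"claw": 38,"tx": 0,"ty": 0,"tz": 0,"yaw": -1}
    - {"claw": 38,"tx": 0,"ty": 0,"tz": 0,"yaw": -1}
    - {"claw": 38,"tx": 0,"ty": 0,"tz": 0,"yaw": -1}
    - {"claw": 38,"tx": 0,"ty": 0,"tz": 0,"yaw": 0}
    - {"claw": 38,"tx": 0,"ty": 0,"tz": 0,"yaw": 0}

```text
t: 7.47
ee_pos: [0.5706, -0.2272, 0.1508]
tcp_rot: [[-0.327, -0.945, -0.003], [-0.945, 0.327, 0.0], [0.0, 0.003, -1.0]]
ft_force: [0.4, -0.5, -1.2]
grip_width: 0.0413
gripper_force: 41.0
```

```bash
python3 - <<'E'
from h import *
for n in("top","side"):
    s=bot.snapshot(n); q=proj(s,[bot.state()["ee_pos"]])[0].astype(int); 
    k=s["color"][max(0,q[1]-70):q[1]+70,max(0,q[0]-80):q[0]+80]; cv2.imwrite(f"pics/e_{n}.png",cv2.resize(k,None,fx=2.5,fy=2.5))
a,b=[cv2.imread(f"pics/e_{n}.png") for n in("top","side")]; cv2.imwrite("pics/e.png",np.hstack([a,b]))
E
python3 go.py 571.2 -227.7 49.5 161.1
```

```text
t 7.5667 p [ 571.  -227.3  151.4] hd 160.91 w 0.041489015735026745 F [ 0.4  0.1 -1. ]
tool d mm [  0.3  -0.5 101.9] yaw units -0.03 or 29.97
```

View pics/e.png

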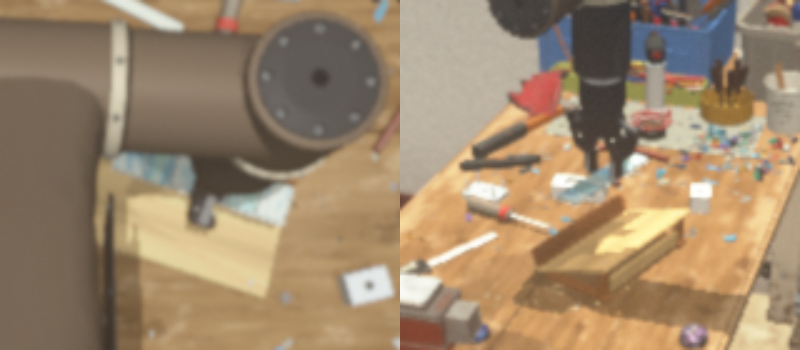

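The strip is held level between the fingers, parallel to the backstop: left panel (120–290,160–215), right panel (590,185). Next I lower it.

>>> step_arm:
  steps:
    - {"claw": 38,"tx": 0,"ty": 0,"tz": 15,"yaw": 0}
    - {"claw": 38,"tx": 0,"ty": 0,"tz": 25,"yaw": 0}
    - {"claw": 38,"tx": 0,"ty": 0,"tz": 25,"yaw": 0}
    - {"claw": 38,"tx": 0,"ty": 0,"tz": 15,"yaw": 0}
    - {"claw": 38,"tx": 0,"ty": 0,"tz": 7,"yaw": 0}
    - {"claw": 38,"tx": 0,"ty": 0,"tz": 4,"yaw": 0}
    - {"claw": 38,"tx": 0,"ty": 0,"tz": 3,"yaw": 0}
    - {"claw": 38,"tx": 0,"ty": 0,"tz": 0,"yaw": 0}
    - {"claw": 38,"tx": 0,"ty": 0,"tz": 0,"yaw": 0}

```text
t: 8.32
ee_pos: [0.5721, -0.2275, 0.0592]
tcp_rot: [[-0.324, -0.946, 0.001], [-0.946, 0.324, -0.0], [-0.0, -0.001, -1.0]]
ft_force: [0.6, -0.9, -1.9]
grip_width: 0.0414
gripper_force: 41.0
```

>>> step_arm:
  steps:
    - {"claw": 38,"tx": 0,"ty": 0,"tz": 2,"yaw": 0}
    - {"claw": 38,"tx": 0,"ty": 0,"tz": 2,"yaw": 0}
    - {"claw": 38,"tx": 0,"ty": 0,"tz": 0,"yaw": 0}

```text
t: 8.57
ee_pos: [0.5715, -0.2273, 0.0544]
tcp_rot: [[-0.324, -0.946, 0.0], [-0.946, 0.324, 0.0], [-0.0, -0.0, -1.0]]
ft_force: [0.6, 0.2, -1.6]
grip_width: 0.0416
gripper_force: 41.0
```

>>> step_arm:
  steps:
    - {"claw": 38,"tx": 0,"ty": 0,"tz": 2,"yaw": 0}
    - {"claw": 38,"tx": 0,"ty": 0,"tz": 1,"yaw": 0}
    - {"claw": 38,"tx": 0,"ty": 0,"tz": 1,"yaw": 0}
    - {"claw": 38,"tx": 0,"ty": 0,"tz": 0,"yaw": 0}

```text
t: 8.9
ee_pos: [0.5713, -0.2273, 0.05]
tcp_rot: [[-0.324, -0.946, -0.0], [-0.946, 0.324, 0.0], [0.0, 0.0, -1.0]]
ft_force: [0.1, -0.1, -1.5]
grip_width: 0.0417
gripper_force: 41.0
```

>>> step_arm:
  steps:
    - {"claw": 38,"tx": 0,"ty": 0,"tz": 1,"yaw": 0}
    - {"claw": 38,"tx": 0,"ty": 0,"tz": 1,"yaw": 0}
    - {"claw": 38,"tx": 0,"ty": 0,"tz": 0,"yaw": 0}

```text
t: 9.15
ee_pos: [0.5714, -0.2273, 0.0481]
tcp_rot: [[-0.324, -0.946, -0.0], [-0.946, 0.324, 0.0], [0.0, 0.0, -1.0]]
ft_force: [0.1, 0.3, -0.4]
grip_width: 0.0419
gripper_force: 41.0
```

>>> step_arm:
  steps:
    - {"claw": 50,"tx": 0,"ty": 0,"tz": 0,"yaw": 0}
    - {"claw": 54,"tx": 0,"ty": 0,"tz": -2,"yaw": 0}
    - {"claw": 60,"tx": 0,"ty": 0,"tz": -6,"yaw": 0}
    - {"claw": 70,"tx": 0,"ty": 0,"tz": -20,"yaw": 0}
    - {"claw": 85,"tx": 0,"ty": 0,"tz": -30,"yaw": 0}
    - {"claw": 85,"tx": 0,"ty": 0,"tz": -30,"yaw": 0}
    - {"claw": 85,"tx": 0,"ty": 0,"tz": 0,"yaw": 0}
    - {"claw": 85,"tx": 0,"ty": 0,"tz": 0,"yaw": 0}

```text
t: 9.82
ee_pos: [0.573, -0.2275, 0.1393]
tcp_rot: [[-0.324, -0.946, 0.005], [-0.946, 0.324, -0.001], [-0.001, -0.005, -1.0]]
ft_force: [-0.9, 0.0, -1.2]
grip_width: 0.0852
gripper_force: 0.0
```

```bash
python3 - <<'E'
from h import *
np.set_printoptions(precision=4,suppress=True)
vs=[]
for n in("top","side"):
    s=bot.snapshot(n); q=proj(s,[bot.state()["ee_pos"]])[0].astype(int); q[1]+=10
    k=s["color"][max(0,q[1]-70):q[1]+70,max(0,q[0]-80):q[0]+80]; cv2.imwrite(f"pics/f_{n}.png",cv2.resize(k,None,fx=2.5,fy=2.5))
    for o in bot.outline_of(n,"strip_long"): print(n,o["score"],o["bbox"])
    print([(m["xy"],m["score"]) for m in bot.mark_of(n,"strip_long")])
    for x in(-.022,-.045,-.055): print(x,proj(s,place(sl(np.array([[x,-.098,0],[x,0,0],[x,.098,0]])),[.61,-.241,-.33])).round(1).tolist())
a,b=[cv2.imread(f"pics/f_{n}.png") for n in("top","side")]; cv2.imwrite("pics/f.png",np.hstack([a,b]))
E
python3 go.py 571.2 -227.7 49.5 161.1
```

```text
top 0.9 [291.8, 165.2, 360.8, 193.2]
top 0.86 [87.6, 151.4, 155.0, 170.8]
[([325.3, 174.2], 0.82), ([122.5, 159.2], 0.68)]
-0.022 [[357.2, 181.5], [326.0, 171.3], [294.9, 161.1]]
-0.045 [[355.7, 188.0], [324.3, 177.7], [292.9, 167.4]]
-0.055 [[355.1, 190.9], [323.5, 180.5], [292.0, 170.2]]
side 0.87 [157.2, 248.8, 198.4, 298.7]
side 0.75 [248.4, 159.4, 276.5, 178.0]
[([179.1, 269.6], 0.97), ([261.1, 170.7], 0.76)]
-0.022 [[273.6, 159.1], [259.9, 168.3], [245.2, 178.1]]
-0.045 [[277.5, 159.0], [263.9, 168.3], [249.2, 178.2]]
-0.055 [[279.3, 159.0], [265.6, 168.2], [250.9, 178.2]]
t 10.1167 p [ 570.9 -227.3  135.3] hd 161.1 w 0.0847655148207128 F [ 1.  -0.6 -0.3]
tool d mm [ 0.3 -0.5 85.8] yaw units -0.0 or 30.0
```

View pics/f.png

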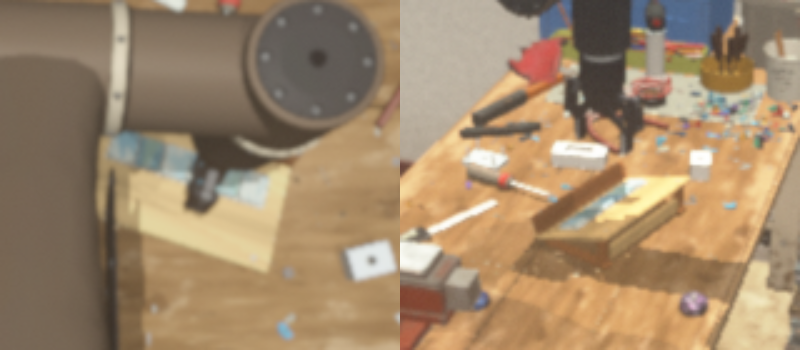

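```bash
cat > b.py <<'E'
from h import *
import sys
np.set_printoptions(precision=4,suppress=True)
RP=[.61,-.241,-.33]
def fitb(views,L,zb,p0):
    P=box(-.022,.022,-L/2,L/2,zb,zb+.0075)
    def cost(p):
        e=0
        for s,m in views:
            r=hullmask(s,place(sl(place(P,p)),RP)); e+=1-np.minimum(r,m).sum()/np.maximum(r,m).sum()
        return e
    r=minimize(cost,p0,method="Nelder-Mead",options=dict(initial_simplex=[p0,*(np.array(p0)+np.diag([.01,.01,.06]))],xatol=1e-4,fatol=1e-5)); return r.x,r.fun
def look(l,L,zb,x0=-.035):
    v=[]
    for n in("top","side"):
        s=bot.snapshot(n); m=pick(n,s,l,place(sl(np.array([[x0,0,zb]])),RP)[0])
        if m is not None: v.append((s,m)); print(l,n,*fitb(v[-1:],L,zb,[x0,0,0]))
    if len(v)>1: print(l,"both",*fitb(v,L,zb,[x0,0,0]))
    n="top"; s=bot.snapshot(n); o=bot.outline_of(n,"backstop")
    if o: print("bar",*fit([(s,o[0]["mask"].astype(np.float32))],[BAR],RP))
if __name__=="__main__":
    look(sys.argv[1],*map(float,sys.argv[2:]))
E
python3 b.py strip_long .196 0
```

```text
strip_long top [-0.0449  0.0023 -0.0035] 0.3434244990348816
strip_long side [-0.0565  0.0051  0.0145] 0.16858023405075073
strip_long both [-0.0509  0.0017  0.0021] 0.6074587106704712
```

>>> step_arm:
  steps:
    - {"claw": 85.4,"tx": 0,"ty": -8,"tz": 10,"yaw": 0}
    - {"claw": 85.4,"tx": 0,"ty": -9.4,"tz": 20,"yaw": 0}
    - {"claw": 85.4,"tx": 0,"ty": 0,"tz": 25,"yaw": 0}
    - {"claw": 85.4,"tx": 0,"ty": 0,"tz": 20,"yaw": 0}
    - {"claw": 85.4,"tx": 0,"ty": 0,"tz": 10,"yaw": 0}
    - {"claw": 85.4,"tx": 0,"ty": 0,"tz": 3,"yaw": 0}
    - {"claw": 85.4,"tx": 0,"ty": 0,"tz": 0,"yaw": 0}
    - {"claw": 85.4,"tx": 0,"ty": 0,"tz": 0,"yaw": 0}

```text
t: 11.08
ee_pos: [0.5887, -0.2332, 0.0491]
tcp_rot: [[-0.324, -0.946, 0.001], [-0.946, 0.324, -0.0], [0.0, -0.001, -1.0]]
ft_force: [-0.1, -0.2, 0.4]
grip_width: 0.0852
gripper_force: 0.0
```

>>> step_arm:
  steps:
    - {"claw": 85.4,"tx": 0,"ty": 0,"tz": 2,"yaw": 0}
    - {"claw": 85.4,"tx": 0,"ty": 0,"tz": 1,"yaw": 0}
    - {"claw": 85.4,"tx": 0,"ty": 0,"tz": 0,"yaw": 0}

```text
t: 11.33
ee_pos: [0.5883, -0.233, 0.046]
tcp_rot: [[-0.324, -0.946, 0.001], [-0.946, 0.324, -0.0], [-0.0, -0.001, -1.0]]
ft_force: [-0.1, -0.3, 0.1]
grip_width: 0.0856
gripper_force: 0.0
```

>>> step_arm:
  steps:
    - {"claw": 85.4,"tx": 0,"ty": 0,"tz": 1,"yaw": 0}
    - {"claw": 85.4,"tx": 0,"ty": 0,"tz": 1,"yaw": 0}
    - {"claw": 85.4,"tx": 0,"ty": 0,"tz": 1,"yaw": 0}
    - {"claw": 85.4,"tx": 0,"ty": 0,"tz": 0,"yaw": 0}

```text
t: 11.67
ee_pos: [0.5878, -0.2329, 0.0421]
tcp_rot: [[-0.324, -0.946, -0.0], [-0.946, 0.324, 0.0], [-0.0, 0.0, -1.0]]
ft_force: [0.2, -0.1, 0.2]
grip_width: 0.0858
gripper_force: 0.0
```

>>> step_arm:
  steps:
    - {"claw": 85.4,"tx": 0,"ty": 0,"tz": 1,"yaw": 0}
    - {"claw": 85.4,"tx": 0,"ty": 0,"tz": 1,"yaw": 0}
    - {"claw": 85.4,"tx": 0,"ty": 0,"tz": 0,"yaw": 0}

```text
t: 11.92
ee_pos: [0.5878, -0.233, 0.04]
tcp_rot: [[-0.324, -0.946, -0.0], [-0.946, 0.324, 0.0], [0.0, 0.0, -1.0]]
ft_force: [-0.1, 0.5, 0.0]
grip_width: 0.0852
gripper_force: 0.0
```

>>> step_arm:
  steps:
    - {"claw": 85.4,"tx": 0,"ty": 0,"tz": 1,"yaw": 0}
    - {"claw": 85.4,"tx": 0,"ty": 0,"tz": 1,"yaw": 0}
    - {"claw": 85.4,"tx": 0,"ty": 0,"tz": 0,"yaw": 0}

```text
t: 12.17
ee_pos: [0.5878, -0.2329, 0.038]
tcp_rot: [[-0.324, -0.946, -0.0], [-0.946, 0.324, 0.0], [0.0, 0.0, -1.0]]
ft_force: [-0.0, 0.2, 0.5]
grip_width: 0.0855
gripper_force: 0.0
```

>>> step_arm:
  steps:
    - {"claw": 85.4,"tx": 0,"ty": 0,"tz": 1,"yaw": 0}
    - {"claw": 85.4,"tx": 0,"ty": 0,"tz": 0,"yaw": 0}

```text
t: 12.33
ee_pos: [0.5881, -0.233, 0.0374]
tcp_rot: [[-0.324, -0.946, 0.0], [-0.946, 0.324, -0.0], [0.0, -0.0, -1.0]]
ft_force: [0.3, -0.2, 1.3]
grip_width: 0.0852
gripper_force: 0.4
```

>>> step_arm:
  steps:
    - {"claw": 85.4,"tx": 0,"ty": 0,"tz": 1,"yaw": 0}
    - {"claw": 85.4,"tx": 0,"ty": 0,"tz": 0,"yaw": 0}

```text
t: 12.5
ee_pos: [0.5885, -0.2332, 0.037]
tcp_rot: [[-0.324, -0.946, 0.001], [-0.946, 0.324, -0.0], [0.0, -0.001, -1.0]]
ft_force: [-0.7, 0.4, 4.2]
grip_width: 0.0855
gripper_force: 1.9
```

>>> step_arm:
  steps:
    - {"claw": 85.4,"tx": 0,"ty": 0,"tz": 1,"yaw": 0}
    - {"claw": 85.4,"tx": 0,"ty": 0,"tz": 0,"yaw": 0}

```text
t: 12.67
ee_pos: [0.589, -0.2333, 0.0366]
tcp_rot: [[-0.323, -0.946, 0.002], [-0.946, 0.323, -0.001], [0.0, -0.002, -1.0]]
ft_force: [-1.0, 0.2, 7.1]
grip_width: 0.0854
gripper_force: 3.2
```

>>> step_arm:
  steps:
    - {"claw": 85.4,"tx": 0,"ty": 0,"tz": -3,"yaw": 0}
    - {"claw": 85.4,"tx": 0,"ty": -1.5,"tz": 0.5,"yaw": 0}
    - {"claw": 85.4,"tx": 0,"ty": -1.4,"tz": 0.5,"yaw": 0}
    - {"claw": 85.4,"tx": 0,"ty": -1.4,"tz": 0.5,"yaw": 0}
    - {"claw": 85.4,"tx": 0,"ty": -1.4,"tz": 0.5,"yaw": 0}
    - {"claw": 85.4,"tx": 0,"ty": 0,"tz": 0,"yaw": 0}

```text
t: 13.17
ee_pos: [0.5934, -0.2349, 0.0358]
tcp_rot: [[-0.324, -0.946, -0.001], [-0.946, 0.324, 0.0], [0.0, 0.001, -1.0]]
ft_force: [0.6, -0.2, 0.5]
grip_width: 0.0854
gripper_force: 0.0
```

>>> step_arm:
  steps:
    - {"claw": 85.4,"tx": 0,"ty": -1.4,"tz": 0.5,"yaw": 0}
    - {"claw": 85.4,"tx": 0,"ty": -1.4,"tz": 0.5,"yaw": 0}
    - {"claw": 85.4,"tx": 0,"ty": -1.4,"tz": 0.5,"yaw": 0}
    - {"claw": 85.4,"tx": 0,"ty": -1.4,"tz": 0.5,"yaw": 0}
    - {"claw": 85.4,"tx": 0,"ty": 0,"tz": 0,"yaw": 0}

```text
t: 13.58
ee_pos: [0.5989, -0.2367, 0.0341]
tcp_rot: [[-0.324, -0.946, -0.0], [-0.946, 0.324, -0.0], [0.0, -0.0, -1.0]]
ft_force: [-0.4, 0.1, -0.5]
grip_width: 0.0854
gripper_force: 0.0
```

>>> step_arm:
  steps:
    - {"claw": 85.4,"tx": 0,"ty": -1.9,"tz": 0.7,"yaw": 0}
    - {"claw": 85.4,"tx": 0,"ty": -1.9,"tz": 0.7,"yaw": 0}
    - {"claw": 85.4,"tx": 0,"ty": -1.9,"tz": 0.7,"yaw": 0}
    - {"claw": 85.4,"tx": 0,"ty": -1.9,"tz": 0.7,"yaw": 0}
    - {"claw": 85.4,"tx": 0,"ty": 0,"tz": 0,"yaw": 0}

```text
t: 14.0
ee_pos: [0.6062, -0.2392, 0.0313]
tcp_rot: [[-0.324, -0.946, 0.0], [-0.946, 0.324, -0.0], [0.0, -0.0, -1.0]]
ft_force: [-0.2, -0.1, -0.1]
grip_width: 0.0856
gripper_force: 0.0
```

```bash
python3 b.py strip_long .196 0; python3 - <<'E'
from h import *
s=bot.snapshot("side"); q=proj(s,[[.6,-.24,.04]])[0].astype(int); t=bot.snapshot("top"); r=proj(t,[[.58,-.24,.04]])[0].astype(int)
f=lambda i,q:cv2.resize(i[q[1]-45:q[1]+45,q[0]-50:q[0]+50],None,fx=4,fy=4,interpolation=cv2.INTER_CUBIC)
cv2.imwrite("pics/g.png",np.hstack([f(t["color"],r),f(s["color"],q)]))
E
```

```text
strip_long top [-0.0311 -0.0014 -0.0118] 0.31436508893966675
strip_long side [-0.0369 -0.0005  0.0316] 0.49738675355911255
strip_long both [-0.0322 -0.0026  0.0223] 0.8407871127128601
bar [ 0.5987 -0.2538 -0.2616] 0.6933596730232239
```

View pics/g.png

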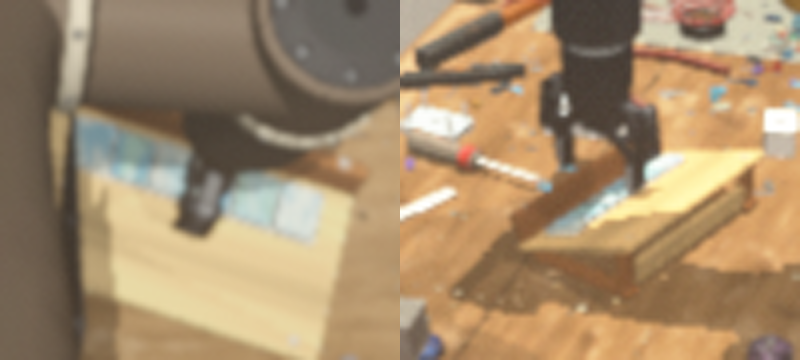

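The finger stands behind the strip's upper edge (left panel 205,200; right 637,175). The strip is about 8–9 mm short of the bar.

>>> step_arm:
  steps:
    - {"claw": 85.4,"tx": 0,"ty": -1.4,"tz": 0.5,"yaw": 0}
    - {"claw": 85.4,"tx": 0,"ty": -1.4,"tz": 0.5,"yaw": 0}
    - {"claw": 85.4,"tx": 0,"ty": -1.4,"tz": 0.5,"yaw": 0}
    - {"claw": 85.4,"tx": 0,"ty": -0.9,"tz": 0.3,"yaw": 0}
    - {"claw": 85.4,"tx": 0,"ty": 0,"tz": 0,"yaw": 0}

```text
t: 14.82
ee_pos: [0.6109, -0.2408, 0.0295]
tcp_rot: [[-0.324, -0.946, -0.0], [-0.946, 0.324, -0.0], [0.0, 0.0, -1.0]]
ft_force: [0.2, -0.3, -0.6]
grip_width: 0.0855
gripper_force: 0.0
```

>>> step_arm:
  steps:
    - {"claw": 85.4,"tx": 0,"ty": -0.9,"tz": 0.3,"yaw": 0}
    - {"claw": 85.4,"tx": 0,"ty": 0,"tz": 0,"yaw": 0}

```text
t: 14.98
ee_pos: [0.6116, -0.2411, 0.0293]
tcp_rot: [[-0.324, -0.946, -0.0], [-0.946, 0.324, 0.0], [0.0, 0.0, -1.0]]
ft_force: [-0.5, 0.3, -0.6]
grip_width: 0.0855
gripper_force: 0.0
```

>>> step_arm:
  steps:
    - {"claw": 85.4,"tx": 0,"ty": -0.9,"tz": 0.3,"yaw": 0}
    - {"claw": 85.4,"tx": 0,"ty": 0,"tz": 0,"yaw": 0}

```text
t: 15.15
ee_pos: [0.6119, -0.2412, 0.0291]
tcp_rot: [[-0.324, -0.946, -0.001], [-0.946, 0.324, 0.0], [0.0, 0.001, -1.0]]
ft_force: [-2.3, 1.1, 2.3]
grip_width: 0.0853
gripper_force: 1.5
```

>>> step_arm:
  steps:
    - {"claw": 85.4,"tx": 0,"ty": -0.9,"tz": 0.3,"yaw": 0}
    - {"claw": 85.4,"tx": 0,"ty": 0,"tz": 0,"yaw": 0}

```text
t: 15.32
ee_pos: [0.612, -0.2413, 0.0289]
tcp_rot: [[-0.324, -0.946, -0.002], [-0.946, 0.324, 0.001], [0.0, 0.002, -1.0]]
ft_force: [-5.9, 3.2, 6.8]
grip_width: 0.0853
gripper_force: 3.7
```

>>> step_arm:
  steps:
    - {"claw": 85.4,"tx": 0,"ty": -0.6,"tz": 0,"yaw": 0}
    - {"claw": 85.4,"tx": 0,"ty": 0,"tz": 0,"yaw": 0}
    - {"claw": 85.4,"tx": 0,"ty": 0,"tz": 0,"yaw": 0}
    - {"claw": 85.4,"tx": 0,"ty": 0,"tz": 0,"yaw": 0}

```text
t: 15.65
ee_pos: [0.612, -0.2413, 0.0288]
tcp_rot: [[-0.324, -0.946, -0.003], [-0.946, 0.324, 0.001], [0.0, 0.003, -1.0]]
ft_force: [-6.0, 4.0, 6.5]
grip_width: 0.0854
gripper_force: 4.5
```

```bash
python3 b.py strip_long .196 0 -.024;python3 go.py 443 264 0 96.4
```

```text
strip_long top [-0.025  -0.0013 -0.0139] 0.35810673236846924
strip_long side [-0.0364  0.0012 -0.023 ] 0.2722439765930176
strip_long both [-0.0288  0.0006  0.0017] 0.7266154289245605
bar [ 0.6087 -0.2414 -0.3279] 0.589004635810852
t 15.95 p [ 612.  -241.3   28.8] hd 161.08 w 0.08551754222324014 F [-6.2  3.4  6.3]
tool d mm [-423.2  323.6   29.8] yaw units 10.78 or -19.22
```

>>> step_arm:
  steps:
    - {"claw": 85.4,"tx": 0,"ty": 2,"tz": -0.7,"yaw": 0}
    - {"claw": 85.4,"tx": 0,"ty": 2,"tz": -1.5,"yaw": 0}
    - {"claw": 85.4,"tx": 0,"ty": 0,"tz": -15,"yaw": 0}
    - {"claw": 85.4,"tx": 0,"ty": 0,"tz": -35,"yaw": 0}
    - {"claw": 85.4,"tx": 0,"ty": 0,"tz": -40,"yaw": 0}
    - {"claw": 85.4,"tx": 0,"ty": 0,"tz": -40,"yaw": 0}
    - {"claw": 75,"tx": -30,"ty": 22,"tz": 0,"yaw": 0}
    - {"claw": 70,"tx": -30,"ty": 22,"tz": 0,"yaw": 0}
    - {"claw": 70,"tx": -30,"ty": 22,"tz": 0,"yaw": 0}
    - {"claw": 70,"tx": -30,"ty": 22,"tz": 0,"yaw": 0}
    - {"claw": 70,"tx": -30,"ty": 22,"tz": 0,"yaw": 0}
    - {"claw": 70,"tx": -30,"ty": 22,"tz": 0,"yaw": 0}

```text
t: 16.95
ee_pos: [0.5431, -0.026, 0.1614]
tcp_rot: [[-0.324, -0.946, 0.002], [-0.946, 0.324, 0.0], [-0.001, -0.001, -1.0]]
ft_force: [1.1, 0.8, 0.6]
grip_width: 0.0697
gripper_force: 0.0
```

>>> step_arm:
  steps:
    - {"claw": 70,"tx": -30,"ty": 23,"tz": 0,"yaw": 0}
    - {"claw": 70,"tx": -30,"ty": 23,"tz": 0,"yaw": 0}
    - {"claw": 70,"tx": -30,"ty": 23,"tz": 0,"yaw": 0}
    - {"claw": 70,"tx": -30,"ty": 23,"tz": 0,"yaw": 0}
    - {"claw": 70,"tx": -30,"ty": 23,"tz": 0,"yaw": 0}
    - {"claw": 70,"tx": -30,"ty": 23,"tz": 0,"yaw": 0}
    - {"claw": 70,"tx": -30,"ty": 23,"tz": 0,"yaw": 0}
    - {"claw": 70,"tx": -30,"ty": 23,"tz": 0,"yaw": 0}
    - {"claw": 70,"tx": 0,"ty": 0,"tz": 0,"yaw": 0.9}
    - {"claw": 70,"tx": 0,"ty": 0,"tz": 0,"yaw": 0.9}

```text
t: 17.78
ee_pos: [0.4467, 0.2617, 0.1613]
tcp_rot: [[-0.496, -0.869, 0.001], [-0.869, 0.496, 0.001], [-0.001, -0.0, -1.0]]
ft_force: [0.7, -1.0, 0.4]
grip_width: 0.0699
gripper_force: 0.0
```

>>> step_arm:
  steps:
    - {"claw": 70,"tx": 0,"ty": 0,"tz": 0,"yaw": 1}
    - {"claw": 70,"tx": 0,"ty": 0,"tz": 0,"yaw": 1}
    - {"claw": 70,"tx": 0,"ty": 0,"tz": 0,"yaw": 1}
    - {"claw": 70,"tx": 0,"ty": 0,"tz": 0,"yaw": 1}
    - {"claw": 70,"tx": 0,"ty": 0,"tz": 0,"yaw": 1}
    - {"claw": 70,"tx": 0,"ty": 0,"tz": 0,"yaw": 1}
    - {"claw": 70,"tx": 0,"ty": 0,"tz": 0,"yaw": 1}
    - {"claw": 70,"tx": 0,"ty": 0,"tz": 0,"yaw": 1}
    - {"claw": 70,"tx": 0,"ty": 0,"tz": 0,"yaw": 1}
    - {"claw": 70,"tx": 0,"ty": 0,"tz": 0,"yaw": 0}

```text
t: 18.62
ee_pos: [0.4474, 0.2595, 0.1613]
tcp_rot: [[-0.994, -0.105, 0.001], [-0.105, 0.994, 0.001], [-0.001, 0.001, -1.0]]
ft_force: [0.0, 0.6, -0.0]
grip_width: 0.0701
gripper_force: 0.0
```

```bash
python3 b.py strip_long .196 0 -.024;python3 go.py 443 264 0 96.4; python3 - <<'E'
from h import *
s=bot.snapshot("side"); q=proj(s,[[.6,-.24,.04]])[0].astype(int); t=bot.snapshot("top"); r=proj(t,[[.58,-.24,.04]])[0].astype(int)
f=lambda i,q:cv2.resize(i[q[1]-45:q[1]+45,q[0]-50:q[0]+50],None,fx=4,fy=4,interpolation=cv2.INTER_CUBIC)
cv2.imwrite("pics/h.png",np.hstack([f(t["color"],r),f(s["color"],q)]))
E
```

```text
strip_long top [-0.0255  0.      0.0048] 0.08502882719039917
strip_long side [-0.0222 -0.0884  0.5617] 0.5582524538040161
strip_long both [-0.0255  0.0001 -0.0112] 0.8284695744514465
bar [ 0.6093 -0.2399 -0.3292] 0.12696552276611328
t 18.9167 p [447.1 259.2 161. ] hd 96.41 w 0.06982709642021863 F [-1.1  0.4 -0.3]
tool d mm [  3.6   5.2 161. ] yaw units 0.0 or -30.0
```

View pics/h.png

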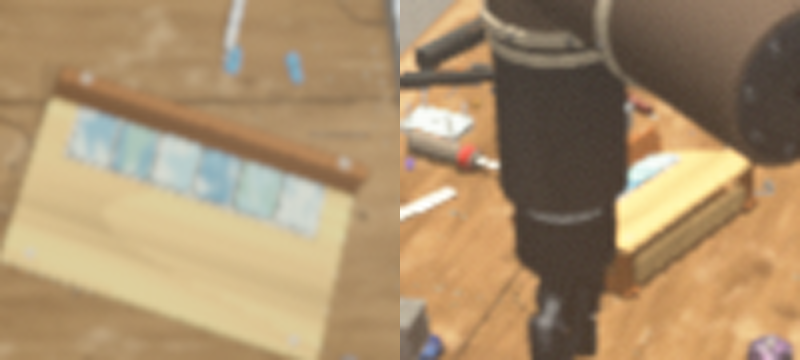

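The long strip sits flush and square along the backstop (left panel, from (75,110) to (320,185)). Next is the short strip.

>>> step_arm:
  steps:
    - {"claw": 66,"tx": 3.6,"ty": 5.2,"tz": 20,"yaw": 0}
    - {"claw": 62,"tx": 0,"ty": 0,"tz": 35,"yaw": 0}
    - {"claw": 62,"tx": 0,"ty": 0,"tz": 35,"yaw": 0}
    - {"claw": 62,"tx": 0,"ty": 0,"tz": 35,"yaw": 0}
    - {"claw": 58,"tx": 0,"ty": 0,"tz": 20,"yaw": 0}
    - {"claw": 54,"tx": 0,"ty": 0,"tz": 10,"yaw": 0}
    - {"claw": 52,"tx": 0,"ty": 0,"tz": 5,"yaw": 0}
    - {"claw": 50,"tx": 0,"ty": 0,"tz": 0,"yaw": 0}
    - {"claw": 38,"tx": 0,"ty": 0,"tz": 0,"yaw": 0}
    - {"claw": 38,"tx": 0,"ty": 0,"tz": 0,"yaw": 0}
    - {"claw": 38,"tx": 0,"ty": 0,"tz": 0,"yaw": 0}
  force: 40

```text
t: 19.93
ee_pos: [0.4435, 0.2647, 0.0023]
tcp_rot: [[-0.994, -0.11, 0.002], [-0.11, 0.994, 0.002], [-0.002, 0.002, -1.0]]
ft_force: [0.7, 0.3, -1.3]
grip_width: 0.0425
gripper_force: 40.6
```

>>> step_arm:
  steps:
    - {"claw": 38,"tx": 0,"ty": 0,"tz": 0,"yaw": 0}
    - {"claw": 38,"tx": 0,"ty": 0,"tz": -5,"yaw": 0}
    - {"claw": 38,"tx": 0,"ty": 0,"tz": -15,"yaw": 0}
    - {"claw": 38,"tx": 0,"ty": 0,"tz": -30,"yaw": 0}
    - {"claw": 38,"tx": 0,"ty": 0,"tz": -40,"yaw": 0}
    - {"claw": 38,"tx": 0,"ty": 0,"tz": -40,"yaw": 0}
    - {"claw": 38,"tx": 0,"ty": 0,"tz": -20,"yaw": 0}
    - {"claw": 38,"tx": 0,"ty": 0,"tz": 0,"yaw": 0}
    - {"claw": 38,"tx": 0,"ty": 0,"tz": 0,"yaw": 0}

```text
t: 20.68
ee_pos: [0.4433, 0.2646, 0.1531]
tcp_rot: [[-0.994, -0.11, 0.002], [-0.11, 0.994, 0.003], [-0.003, 0.003, -1.0]]
ft_force: [-0.4, -0.4, -1.3]
grip_width: 0.0424
gripper_force: 40.9
```

```bash
python3 go.py 574.1 -228.7 155 161.1
```

```text
t 20.6833 p [443.3 264.6 153.1] hd 96.29 w 0.042351949627754126 F [-0.4 -0.4 -1.3]
tool d mm [ -75.9 -504.6   -3.3] yaw units -10.8 or 19.2
```

>>> step_arm:
  steps:
    - {"claw": 38,"tx": -3,"ty": -20,"tz": 0,"yaw": 0}
    - {"claw": 38,"tx": -5,"ty": -34,"tz": 0,"yaw": 0}
    - {"claw": 38,"tx": -5,"ty": -34,"tz": 0,"yaw": 0}
    - {"claw": 38,"tx": -5,"ty": -34,"tz": 0,"yaw": 0}
    - {"claw": 38,"tx": -5,"ty": -34,"tz": 0,"yaw": 0}
    - {"claw": 38,"tx": -5,"ty": -34,"tz": 0,"yaw": 0}
    - {"claw": 38,"tx": -5,"ty": -34,"tz": 0,"yaw": 0}
    - {"claw": 38,"tx": -5,"ty": -34,"tz": 0,"yaw": 0}
    - {"claw": 38,"tx": -5,"ty": -34,"tz": 0,"yaw": 0}
    - {"claw": 38,"tx": -5,"ty": -34,"tz": 0,"yaw": 0}
    - {"claw": 38,"tx": -5,"ty": -34,"tz": 0,"yaw": 0}

```text
t: 21.6
ee_pos: [0.5342, -0.0898, 0.1497]
tcp_rot: [[-0.994, -0.11, -0.003], [-0.11, 0.994, -0.0], [0.003, 0.0, -1.0]]
ft_force: [0.9, 0.7, -0.3]
grip_width: 0.0422
gripper_force: 40.9
```

>>> step_arm:
  steps:
    - {"claw": 38,"tx": -5,"ty": -34,"tz": 0,"yaw": 0}
    - {"claw": 38,"tx": -6,"ty": -34,"tz": 0,"yaw": 0}
    - {"claw": 38,"tx": -6,"ty": -34,"tz": 0,"yaw": 0}
    - {"claw": 38,"tx": -6,"ty": -33,"tz": 0,"yaw": 0}
    - {"claw": 38,"tx": 0,"ty": -10,"tz": 0,"yaw": -0.8}
    - {"claw": 38,"tx": 0,"ty": 0,"tz": 0,"yaw": -1}
    - {"claw": 38,"tx": 0,"ty": 0,"tz": 0,"yaw": -1}
    - {"claw": 38,"tx": 0,"ty": 0,"tz": 0,"yaw": -1}
    - {"claw": 38,"tx": 0,"ty": 0,"tz": 0,"yaw": -1}
    - {"claw": 38,"tx": 0,"ty": 0,"tz": 0,"yaw": -1}

```text
t: 22.43
ee_pos: [0.5728, -0.2296, 0.1492]
tcp_rot: [[-0.75, -0.661, -0.003], [-0.661, 0.75, 0.001], [0.002, 0.002, -1.0]]
ft_force: [0.2, 0.5, -0.9]
grip_width: 0.0419
gripper_force: 41.0
```

>>> step_arm:
  steps:
    - {"claw": 38,"tx": 0,"ty": 0,"tz": 0,"yaw": -1}
    - {"claw": 38,"tx": 0,"ty": 0,"tz": 0,"yaw": -1}
    - {"claw": 38,"tx": 0,"ty": 0,"tz": 0,"yaw": -1}
    - {"claw": 38,"tx": 0,"ty": 0,"tz": 0,"yaw": -1}
    - {"claw": 38,"tx": 0,"ty": 0,"tz": 0,"yaw": -1}
    - {"claw": 38,"tx": 0,"ty": 0,"tz": 0,"yaw": 0}
    - {"claw": 38,"tx": 0,"ty": 0,"tz": 0,"yaw": 0}

```text
t: 23.02
ee_pos: [0.5731, -0.2295, 0.1497]
tcp_rot: [[-0.327, -0.945, -0.002], [-0.945, 0.327, 0.0], [0.0, 0.002, -1.0]]
ft_force: [-0.0, 0.4, -0.5]
grip_width: 0.0423
gripper_force: 41.0
```

```bash
python3 go.py 574.1 -228.7 47 161.1
```

```text
t 23.0167 p [ 573.1 -229.5  149.7] hd 160.9 w 0.042280203622266185 F [-0.   0.4 -0.5]
tool d mm [ -1.1  -0.9 102.7] yaw units -0.03 or 29.97
```

>>> step_arm:
  steps:
    - {"claw": 38,"tx": -1,"ty": -0.5,"tz": 15,"yaw": 0}
    - {"claw": 38,"tx": 0,"ty": 0,"tz": 25,"yaw": 0}
    - {"claw": 38,"tx": 0,"ty": 0,"tz": 25,"yaw": 0}
    - {"claw": 38,"tx": 0,"ty": 0,"tz": 15,"yaw": 0}
    - {"claw": 38,"tx": 0,"ty": 0,"tz": 7,"yaw": 0}
    - {"claw": 38,"tx": 0,"ty": 0,"tz": 4,"yaw": 0}
    - {"claw": 38,"tx": 0,"ty": 0,"tz": 3,"yaw": 0}
    - {"claw": 38,"tx": 0,"ty": 0,"tz": 2,"yaw": 0}
    - {"claw": 38,"tx": 0,"ty": 0,"tz": 0,"yaw": 0}
    - {"claw": 38,"tx": 0,"ty": 0,"tz": 0,"yaw": 0}

```text
t: 23.85
ee_pos: [0.5752, -0.2289, 0.0558]
tcp_rot: [[-0.324, -0.946, 0.001], [-0.946, 0.324, -0.0], [-0.0, -0.001, -1.0]]
ft_force: [-0.2, 0.7, -1.1]
grip_width: 0.0423
gripper_force: 41.0
```

>>> step_arm:
  steps:
    - {"claw": 38,"tx": 0,"ty": 0,"tz": 1,"yaw": 0}
    - {"claw": 38,"tx": 0,"ty": 0,"tz": 1,"yaw": 0}
    - {"claw": 38,"tx": 0,"ty": 0,"tz": 0,"yaw": 0}

```text
t: 24.1
ee_pos: [0.5747, -0.2289, 0.0532]
tcp_rot: [[-0.324, -0.946, 0.0], [-0.946, 0.324, 0.0], [-0.0, -0.0, -1.0]]
ft_force: [-0.2, 0.2, -1.5]
grip_width: 0.042
gripper_force: 41.0
```

>>> step_arm:
  steps:
    - {"claw": 38,"tx": 0,"ty": 0,"tz": 1,"yaw": 0}
    - {"claw": 38,"tx": 0,"ty": 0,"tz": 1,"yaw": 0}
    - {"claw": 38,"tx": 0,"ty": 0,"tz": 0,"yaw": 0}

```text
t: 24.35
ee_pos: [0.5745, -0.2288, 0.0508]
tcp_rot: [[-0.324, -0.946, -0.0], [-0.946, 0.324, 0.0], [0.0, 0.0, -1.0]]
ft_force: [0.0, 0.7, -0.9]
grip_width: 0.0419
gripper_force: 41.0
```

>>> step_arm:
  steps:
    - {"claw": 38,"tx": 0,"ty": 0,"tz": 1,"yaw": 0}
    - {"claw": 38,"tx": 0,"ty": 0,"tz": 0.8,"yaw": 0}
    - {"claw": 38,"tx": 0,"ty": 0,"tz": 0,"yaw": 0}

```text
t: 24.6
ee_pos: [0.5745, -0.2288, 0.049]
tcp_rot: [[-0.324, -0.946, -0.0], [-0.946, 0.324, 0.0], [0.0, 0.0, -1.0]]
ft_force: [0.6, 0.1, -1.7]
grip_width: 0.0421
gripper_force: 41.0
```

>>> step_arm:
  steps:
    - {"claw": 38,"tx": 0,"ty": 0,"tz": 1,"yaw": 0}
    - {"claw": 38,"tx": 0,"ty": 0,"tz": 0,"yaw": 0}

```text
t: 24.77
ee_pos: [0.5746, -0.2289, 0.048]
tcp_rot: [[-0.324, -0.946, -0.0], [-0.946, 0.324, 0.0], [0.0, 0.0, -1.0]]
ft_force: [0.2, -0.3, -1.0]
grip_width: 0.0422
gripper_force: 41.0
```

>>> step_arm:
  steps:
    - {"claw": 50,"tx": 0,"ty": 0,"tz": 0,"yaw": 0}
    - {"claw": 53,"tx": 0,"ty": 0,"tz": -2,"yaw": 0}
    - {"claw": 56,"tx": 0,"ty": 0,"tz": -6,"yaw": 0}
    - {"claw": 65,"tx": 0,"ty": 0,"tz": -20,"yaw": 0}
    - {"claw": 85.4,"tx": 0,"ty": 0,"tz": -30,"yaw": 0}
    - {"claw": 85.4,"tx": 0,"ty": 0,"tz": -30,"yaw": 0}
    - {"claw": 85.4,"tx": 0,"ty": 0,"tz": 0,"yaw": 0}
    - {"claw": 85.4,"tx": 0,"ty": 0,"tz": 0,"yaw": 0}

```text
t: 25.43
ee_pos: [0.5762, -0.229, 0.1392]
tcp_rot: [[-0.324, -0.946, 0.005], [-0.946, 0.324, -0.001], [-0.001, -0.005, -1.0]]
ft_force: [-0.6, 0.2, 0.1]
grip_width: 0.0855
gripper_force: 0.0
```

```bash
python3 b.py strip_short .164 .0075 -.042;python3 go.py 587.3 -233.2 50 161.1; python3 - <<'E'
from h import *
s=bot.snapshot("side"); q=proj(s,[[.6,-.24,.04]])[0].astype(int); t=bot.snapshot("top"); r=proj(t,[[.58,-.24,.04]])[0].astype(int)
f=lambda i,q:cv2.resize(i[q[1]-45:q[1]+45,q[0]-50:q[0]+50],None,fx=4,fy=4,interpolation=cv2.INTER_CUBIC)
cv2.imwrite("pics/i.png",np.hstack([f(t["color"],r),f(s["color"],q)]))
E
```

```text
strip_short top [-0.0431 -0.001   0.0087] 0.3022725582122803
strip_short side [-0.058  -0.007   0.0529] 0.44300341606140137
strip_short both [-0.0441 -0.0022 -0.0058] 0.768524169921875
bar [ 0.5904 -0.2384 -0.2417] 0.9541064500808716
t 25.7333 p [ 574.1 -228.8  135.2] hd 161.1 w 0.08568884707665397 F [-0.6 -0.2  0.1]
tool d mm [ -0.2 -14.1  85.1] yaw units -0.0 or 30.0
```

View pics/i.png

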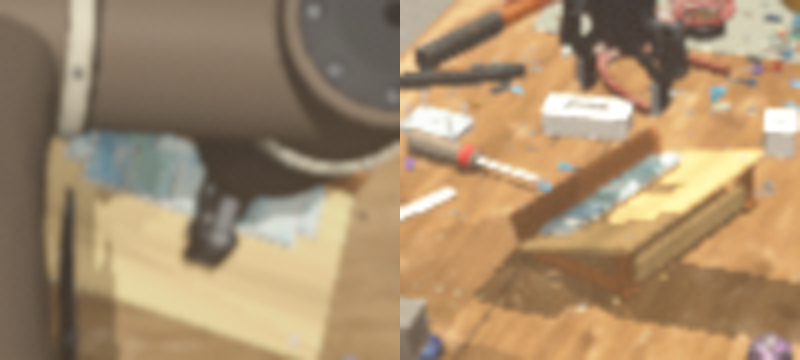

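The short strip lies on the long one, about 20 mm up-slope of home (left panel (80–300,140–240), right (610,190)). I push it the same way.

>>> step_arm:
  steps:
    - {"claw": 85.4,"tx": 0,"ty": -7,"tz": 10,"yaw": 0}
    - {"claw": 85.4,"tx": 0,"ty": -7,"tz": 20,"yaw": 0}
    - {"claw": 85.4,"tx": 0,"ty": 0,"tz": 25,"yaw": 0}
    - {"claw": 85.4,"tx": 0,"ty": 0,"tz": 20,"yaw": 0}
    - {"claw": 85.4,"tx": 0,"ty": 0,"tz": 10,"yaw": 0}
    - {"claw": 85.4,"tx": 0,"ty": 0,"tz": 4,"yaw": 0}
    - {"claw": 85.4,"tx": 0,"ty": 0,"tz": 2,"yaw": 0}
    - {"claw": 85.4,"tx": 0,"ty": 0,"tz": 0,"yaw": 0}
    - {"claw": 85.4,"tx": 0,"ty": 0,"tz": 0,"yaw": 0}

```text
t: 26.58
ee_pos: [0.5887, -0.2335, 0.0462]
tcp_rot: [[-0.324, -0.946, 0.002], [-0.946, 0.324, -0.0], [-0.0, -0.002, -1.0]]
ft_force: [0.7, -0.3, 0.5]
grip_width: 0.0855
gripper_force: 0.0
```

>>> step_arm:
  steps:
    - {"claw": 85.4,"tx": 0,"ty": 0,"tz": 2,"yaw": 0}
    - {"claw": 85.4,"tx": 0,"ty": 0,"tz": 2,"yaw": 0}
    - {"claw": 85.4,"tx": 0,"ty": 0,"tz": 1,"yaw": 0}
    - {"claw": 85.4,"tx": 0,"ty": 0,"tz": 0,"yaw": 0}
    - {"claw": 85.4,"tx": 0,"ty": 0,"tz": 0,"yaw": 0}

```text
t: 27.0
ee_pos: [0.5879, -0.2334, 0.0403]
tcp_rot: [[-0.324, -0.946, 0.0], [-0.946, 0.324, -0.0], [-0.0, -0.0, -1.0]]
ft_force: [-0.0, 0.5, 0.7]
grip_width: 0.0854
gripper_force: 0.0
```

>>> step_arm:
  steps:
    - {"claw": 85.4,"tx": 0,"ty": 0,"tz": 1.5,"yaw": 0}
    - {"claw": 85.4,"tx": 0,"ty": -1.4,"tz": 0.5,"yaw": 0}
    - {"claw": 85.4,"tx": 0,"ty": -1.4,"tz": 0.5,"yaw": 0}
    - {"claw": 85.4,"tx": 0,"ty": -1.4,"tz": 0.5,"yaw": 0}
    - {"claw": 85.4,"tx": 0,"ty": -1.4,"tz": 0.5,"yaw": 0}
    - {"claw": 85.4,"tx": 0,"ty": 0,"tz": 0,"yaw": 0}

```text
t: 27.5
ee_pos: [0.5935, -0.2353, 0.0365]
tcp_rot: [[-0.324, -0.946, -0.0], [-0.946, 0.324, -0.0], [0.0, 0.0, -1.0]]
ft_force: [0.1, -0.4, -0.3]
grip_width: 0.0856
gripper_force: 0.0
```

>>> step_arm:
  steps:
    - {"claw": 85.4,"tx": 0,"ty": -1.4,"tz": 0.5,"yaw": 0}
    - {"claw": 85.4,"tx": 0,"ty": -1.4,"tz": 0.5,"yaw": 0}
    - {"claw": 85.4,"tx": 0,"ty": -1.4,"tz": 0.5,"yaw": 0}
    - {"claw": 85.4,"tx": 0,"ty": -1.4,"tz": 0.5,"yaw": 0}
    - {"claw": 85.4,"tx": 0,"ty": 0,"tz": 0,"yaw": 0}

```text
t: 27.92
ee_pos: [0.5987, -0.2371, 0.0345]
tcp_rot: [[-0.324, -0.946, -0.0], [-0.946, 0.324, -0.0], [0.0, 0.0, -1.0]]
ft_force: [-0.1, 0.2, -0.1]
grip_width: 0.0857
gripper_force: 0.0
```

>>> step_arm:
  steps:
    - {"claw": 85.4,"tx": 0,"ty": -1.4,"tz": 0.5,"yaw": 0}
    - {"claw": 85.4,"tx": 0,"ty": -1.4,"tz": 0.5,"yaw": 0}
    - {"claw": 85.4,"tx": 0,"ty": -1.4,"tz": 0.5,"yaw": 0}
    - {"claw": 85.4,"tx": 0,"ty": -1.4,"tz": 0.5,"yaw": 0}
    - {"claw": 85.4,"tx": 0,"ty": 0,"tz": 0,"yaw": 0}

```text
t: 28.33
ee_pos: [0.6041, -0.2389, 0.0326]
tcp_rot: [[-0.324, -0.946, 0.0], [-0.946, 0.324, -0.0], [0.0, -0.0, -1.0]]
ft_force: [0.7, 0.6, 0.3]
grip_width: 0.0855
gripper_force: 0.0
```

>>> step_arm:
  steps:
    - {"claw": 85.4,"tx": 0,"ty": 0,"tz": -2.5,"yaw": 0}
    - {"claw": 85.4,"tx": 0,"ty": 0,"tz": -2.5,"yaw": 0}
    - {"claw": 85.4,"tx": 0,"ty": -1.4,"tz": 0.5,"yaw": 0}
    - {"claw": 85.4,"tx": 0,"ty": -1.4,"tz": 0.5,"yaw": 0}
    - {"claw": 85.4,"tx": 0,"ty": -1.4,"tz": 0.5,"yaw": 0}
    - {"claw": 85.4,"tx": 0,"ty": -1.4,"tz": 0.5,"yaw": 0}
    - {"claw": 85.4,"tx": 0,"ty": 0,"tz": 0,"yaw": 0}

```text
t: 28.92
ee_pos: [0.6093, -0.2407, 0.0355]
tcp_rot: [[-0.324, -0.946, -0.0], [-0.946, 0.324, 0.0], [0.0, 0.0, -1.0]]
ft_force: [-0.4, 0.7, 0.3]
grip_width: 0.0853
gripper_force: 0.0
```

```bash
python3 b.py strip_short .164 .0075 -.028
```

```text
strip_short top [-0.0291  0.0002  0.0057] 0.29416823387145996
bar [ 0.6052 -0.2493 -0.3194] 0.6285489797592163
```

>>> step_arm:
  steps:
    - {"claw": 85.4,"tx": 0,"ty": -1.4,"tz": 0.5,"yaw": 0}
    - {"claw": 85.4,"tx": 0,"ty": -1.4,"tz": 0.5,"yaw": 0}
    - {"claw": 85.4,"tx": 0,"ty": -0.9,"tz": 0.3,"yaw": 0}
    - {"claw": 85.4,"tx": 0,"ty": 0,"tz": 0,"yaw": 0}

```text
t: 29.55
ee_pos: [0.6128, -0.2419, 0.0343]
tcp_rot: [[-0.324, -0.946, -0.0], [-0.946, 0.324, -0.0], [0.0, 0.0, -1.0]]
ft_force: [-0.6, 0.6, 0.2]
grip_width: 0.0851
gripper_force: 0.0
```

>>> step_arm:
  steps:
    - {"claw": 85.4,"tx": 0,"ty": -0.9,"tz": 0.3,"yaw": 0}
    - {"claw": 85.4,"tx": 0,"ty": 0,"tz": 0,"yaw": 0}

```text
t: 29.72
ee_pos: [0.6133, -0.2421, 0.034]
tcp_rot: [[-0.324, -0.946, -0.001], [-0.946, 0.324, 0.0], [0.0, 0.001, -1.0]]
ft_force: [-0.9, -0.1, 0.3]
grip_width: 0.0854
gripper_force: 0.5
```

>>> step_arm:
  steps:
    - {"claw": 85.4,"tx": 0,"ty": -0.9,"tz": 0.3,"yaw": 0}
    - {"claw": 85.4,"tx": 0,"ty": 0,"tz": 0,"yaw": 0}

```text
t: 29.88
ee_pos: [0.6134, -0.2422, 0.0338]
tcp_rot: [[-0.324, -0.946, -0.002], [-0.946, 0.324, 0.0], [0.0, 0.002, -1.0]]
ft_force: [-3.8, 1.8, 4.0]
grip_width: 0.0855
gripper_force: 2.7
```

>>> step_arm:
  steps:
    - {"claw": 85.4,"tx": 0,"ty": -0.9,"tz": 0.2,"yaw": 0}
    - {"claw": 85.4,"tx": 0,"ty": 0,"tz": 0,"yaw": 0}
    - {"claw": 85.4,"tx": 0,"ty": 0,"tz": 0,"yaw": 0}
    - {"claw": 85.4,"tx": 0,"ty": 0,"tz": 0,"yaw": 0}

```text
t: 30.22
ee_pos: [0.6135, -0.2423, 0.0337]
tcp_rot: [[-0.324, -0.946, -0.003], [-0.946, 0.324, 0.001], [0.0, 0.003, -1.0]]
ft_force: [-7.3, 3.3, 6.4]
grip_width: 0.0849
gripper_force: 4.6
```

>>> step_arm:
  steps:
    - {"claw": 85.4,"tx": 0,"ty": 2,"tz": -0.7,"yaw": 0}
    - {"claw": 85.4,"tx": 0,"ty": 2,"tz": -1.5,"yaw": 0}
    - {"claw": 85.4,"tx": 0,"ty": 1,"tz": -15,"yaw": 0}
    - {"claw": 85.4,"tx": 0,"ty": 0,"tz": -35,"yaw": 0}
    - {"claw": 85.4,"tx": 0,"ty": 0,"tz": -40,"yaw": 0}
    - {"claw": 85.4,"tx": 0,"ty": 0,"tz": -40,"yaw": 0}
    - {"claw": 85.4,"tx": -30,"ty": 22,"tz": 0,"yaw": 0}
    - {"claw": 85.4,"tx": -30,"ty": 22,"tz": 0,"yaw": 0}
    - {"claw": 85.4,"tx": -30,"ty": 22,"tz": 0,"yaw": 0}
    - {"claw": 85.4,"tx": -30,"ty": 22,"tz": 0,"yaw": 0}
    - {"claw": 85.4,"tx": -30,"ty": 22,"tz": 0,"yaw": 0}
    - {"claw": 85.4,"tx": -30,"ty": 22,"tz": 0,"yaw": 0}

```text
t: 31.22
ee_pos: [0.5436, -0.0266, 0.1662]
tcp_rot: [[-0.324, -0.946, 0.002], [-0.946, 0.324, 0.0], [-0.001, -0.001, -1.0]]
ft_force: [0.0, 0.6, 0.0]
grip_width: 0.0854
gripper_force: 0.0
```

>>> step_arm:
  steps:
    - {"claw": 85.4,"tx": -30,"ty": 22,"tz": 0,"yaw": 0}
    - {"claw": 85.4,"tx": -30,"ty": 22,"tz": 0,"yaw": 0}
    - {"claw": 85.4,"tx": -30,"ty": 22,"tz": 0,"yaw": 0}
    - {"claw": 85.4,"tx": 0,"ty": 0,"tz": 0,"yaw": 0}

```text
t: 31.55
ee_pos: [0.5099, 0.0833, 0.1665]
tcp_rot: [[-0.32, -0.947, 0.002], [-0.947, 0.32, 0.002], [-0.002, -0.002, -1.0]]
ft_force: [0.2, -1.5, 0.3]
grip_width: 0.0856
gripper_force: 0.0
```

```bash
python3 b.py strip_short .164 .0075 -.024; python3 b.py strip_long .196 0 -.024; python3 - <<'E'
from h import *
s=bot.snapshot("side"); q=proj(s,[[.6,-.24,.04]])[0].astype(int); t=bot.snapshot("top"); r=proj(t,[[.58,-.24,.04]])[0].astype(int)
f=lambda i,q:cv2.resize(i[q[1]-45:q[1]+45,q[0]-50:q[0]+50],None,fx=4,fy=4,interpolation=cv2.INTER_CUBIC)
cv2.imwrite("pics/j.png",np.hstack([f(t["color"],r),f(s["color"],q)]))
E
```

```text
strip_short top [-0.0247  0.     -0.0018] 0.07818025350570679
strip_short side [-0.0346  0.0113 -0.0354] 0.5897693037986755
strip_short both [-0.0256  0.0005 -0.0014] 0.7356851696968079
bar [ 0.61   -0.2397 -0.3306] 0.12504804134368896
strip_long top [-0.0255  0.0001 -0.0097] 0.8642458915710449
bar [ 0.6095 -0.2404 -0.3336] 0.2198215126991272
```

View pics/j.png

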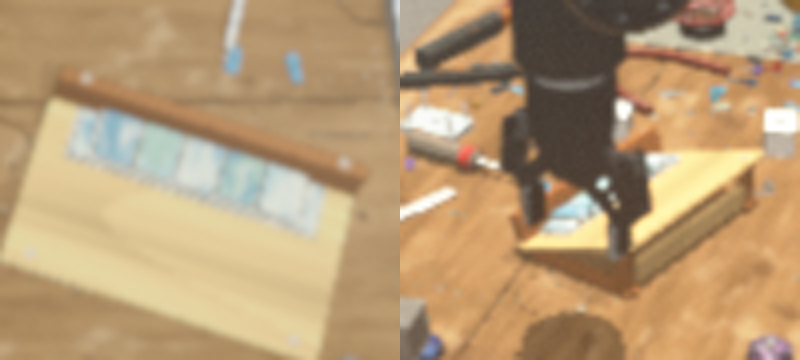

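Both strips lie stacked, flush and square on the backstop (left panel (70–320,105–235)), and the gripper is clear. Handing in.

```bash
python3 -c "
from rig import bot
print(bot.job_done())"
```

```text
the job is handed in; nothing more can be done
None
```

The job is handed in with no verdict returned; by force readings and the top camera, the long strip and then the short one on top were each pressed home square against the backstop and released, and I did not touch the knobs, mould block or blue strip.

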